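# Set out the condiment row in reverse

### The job

The serving rack is used from the far side of the counter, so move the four condiment containers from the steel tray to the wooden rack in reverse order: the one at the left end of the tray goes into the well at the right end of the rack, the next into the next well, and so on to the last. Each must stand upright, right down in a well of its own, and none may be knocked over on the way.

Things in the scene. Friction and masses are not known exactly. Their poses are not given: they have to be found in the camera images.
- pepper_shaker: taller spice shaker: dark brown round body of 52 mm diameter, grey domed cap of 54 mm diameter above 74 mm, 101 mm tall. Rigid and round. Origin: centre of its underside, z up. Starts upright on its coaster on the steel tray, within 8 mm of the coaster's centre, underside 10 mm above the worktop
- salt_shaker: shorter spice shaker: white round body of 52 mm diameter, grey domed cap of 54 mm diameter above 63 mm, 86 mm tall. Rigid and round. Origin: centre of its underside, z up. Starts upright on its coaster on the steel tray, within 8 mm of the coaster's centre, underside 10 mm above the worktop
- open_cup: small clear portion cup without a lid, dark red filling: 63 mm diameter at the rim, tapering to 44 mm at the foot, 32 mm tall. Rigid and round. Origin: centre of its underside, z up. Starts upright on its coaster on the steel tray, within 8 mm of the coaster's centre, underside 10 mm above the worktop
- lidded_cup: small clear portion cup with a flat clear lid, tan filling: 66 mm diameter at the lid, tapering to 44 mm at the foot, 36 mm tall; below the lid 63 mm wide. Rigid and round. Origin: centre of its underside, z up. Starts upright on its coaster on the steel tray, within 8 mm of the coaster's centre, underside 10 mm above the worktop
- coaster_a: black rubber coaster, a disc of 72 mm diameter and 4 mm thick, fixed on the steel tray in one of its four places (which one changes); at the start it carries the taller dark shaker and it never moves, so it keeps the record of where that container stood. Origin: centre of its underside, 6 mm above the worktop
- coaster_b: black rubber coaster, a disc of 72 mm diameter and 4 mm thick, fixed on the steel tray in one of its four places (which one changes); at the start it carries the shorter white shaker and it never moves, so it keeps the record of where that container stood. Origin: centre of its underside, 6 mm above the worktop
- coaster_c: black rubber coaster, a disc of 72 mm diameter and 4 mm thick, fixed on the steel tray in one of its four places (which one changes); at the start it carries the open cup and it never moves, so it keeps the record of where that container stood. Origin: centre of its underside, 6 mm above the worktop
- coaster_d: black rubber coaster, a disc of 72 mm diameter and 4 mm thick, fixed on the steel tray in one of its four places (which one changes); at the start it carries the lidded cup and it never moves, so it keeps the record of where that container stood. Origin: centre of its underside, 6 mm above the worktop
- prep_tray: flat steel tray, 110 (x) by 360 mm (y, along the row), 6 mm thick, ends turned up to 18 mm. Its four coasters stand at x = 0, y = +127.5, +42.5, -42.5, -127.5 mm in its frame; grip across the row (fingers closing along x). It may be nearer to the robot than the rack, or farther. Origin: centre of its underside, on the worktop. Fixed; x away from the robot, y to its left, turned at most 6 degrees.
- serving_rack: wooden block, black rubber in the wells, 110 (x) by 360 (y) by 12 mm high, with four empty round wells 76 mm wide and 6 mm deep (floor 6 mm above the worktop) centred at x = 0, y = +127.5, +42.5, -42.5, -127.5 mm in its frame; a wire grip 27 mm high at each end. Origin: centre of its underside, on the worktop. Fixed; x away from the robot, y to its left, turned at most 6 degrees.
Things that resemble listed ones, but are neither listed nor needed, are in the scene too. Leave any yellow look-alike of the open_cup alone.

How it is judged (in metres and radians):
At the end, for the whole second after the job is handed in: Each container rests upright (within 0.12 rad) in the rack's well that mirrors its coaster's place on the tray (leftmost to rightmost and so on): within 15 mm of the well's centre along each rack axis, underside within 3 mm of the well floor's height (x of pepper_shaker in the frame of serving_rack between -0.015 and 0.015 m and z of pepper_shaker in the frame of serving_rack between 0.003 and 0.009 m and angle between each of pepper_shaker, salt_shaker, open_cup, lidded_cup's own z axis and vertical below 0.12 rad and linear speed of each of pepper_shaker, salt_shaker, open_cup, lidded_cup below 0.02 m/s and ((y of coaster_a in the frame of prep_tray between 0.0975 and 0.1575 m and y of pepper_shaker in the frame of serving_rack between -0.1425 and -0.1125 m) or (y of coaster_a in the frame of prep_tray between 0.0125 and 0.0725 m and y of pepper_shaker in the frame of serving_rack between -0.0575 and -0.0275 m) or (y of coaster_a in the frame of prep_tray between -0.0725 and -0.0125 m and y of pepper_shaker in the frame of serving_rack between 0.0275 and 0.0575 m) or (y of coaster_a in the frame of prep_tray between -0.1575 and -0.0975 m and y of pepper_shaker in the frame of serving_rack between 0.1125 and 0.1425 m)) and x of salt_shaker in the frame of serving_rack between -0.015 and 0.015 m and z of salt_shaker in the frame of serving_rack between 0.003 and 0.009 m and ((y of coaster_b in the frame of prep_tray between 0.0975 and 0.1575 m and y of salt_shaker in the frame of serving_rack between -0.1425 and -0.1125 m) or (y of coaster_b in the frame of prep_tray between 0.0125 and 0.0725 m and y of salt_shaker in the frame of serving_rack between -0.0575 and -0.0275 m) or (y of coaster_b in the frame of prep_tray between -0.0725 and -0.0125 m and y of salt_shaker in the frame of serving_rack between 0.0275 and 0.0575 m) or (y of coaster_b in the frame of prep_tray between -0.1575 and -0.0975 m and y of salt_shaker in the frame of serving_rack between 0.1125 and 0.1425 m)) and x of open_cup in the frame of serving_rack between -0.015 and 0.015 m and z of open_cup in the frame of serving_rack between 0.003 and 0.009 m and ((y of coaster_c in the frame of prep_tray between 0.0975 and 0.1575 m and y of open_cup in the frame of serving_rack between -0.1425 and -0.1125 m) or (y of coaster_c in the frame of prep_tray between 0.0125 and 0.0725 m and y of open_cup in the frame of serving_rack between -0.0575 and -0.0275 m) or (y of coaster_c in the frame of prep_tray between -0.0725 and -0.0125 m and y of open_cup in the frame of serving_rack between 0.0275 and 0.0575 m) or (y of coaster_c in the frame of prep_tray between -0.1575 and -0.0975 m and y of open_cup in the frame of serving_rack between 0.1125 and 0.1425 m)) and x of lidded_cup in the frame of serving_rack between -0.015 and 0.015 m and z of lidded_cup in the frame of serving_rack between 0.003 and 0.009 m and ((y of coaster_d in the frame of prep_tray between 0.0975 and 0.1575 m and y of lidded_cup in the frame of serving_rack between -0.1425 and -0.1125 m) or (y of coaster_d in the frame of prep_tray between 0.0125 and 0.0725 m and y of lidded_cup in the frame of serving_rack between -0.0575 and -0.0275 m) or (y of coaster_d in the frame of prep_tray between -0.0725 and -0.0125 m and y of lidded_cup in the frame of serving_rack between 0.0275 and 0.0575 m) or (y of coaster_d in the frame of prep_tray between -0.1575 and -0.0975 m and y of lidded_cup in the frame of serving_rack between 0.1125 and 0.1425 m))); the robot touches nothing.
It fails at once if a container is tipped over (more than 0.6 rad from upright) (angle between any of pepper_shaker, salt_shaker, open_cup, lidded_cup's own z axis and vertical above 0.6 rad).
It also fails if it takes over 112 s, if anything falls off the work surface, if the arm or the gripper's body presses on something with over 40 N, if the wrist force passes 120 N, or if a joint passes its speed limit or range.

### The arm

A 6-joint arm with a two-finger parallel gripper is mounted at the origin on a cart in front of the work surface, level with it; the furniture and walls round the work are solid. World frame = base frame: x ahead of the robot, y to its left, z up, the work surface at z = 0. Lengths are in m, angles in degrees, forces in N, time in s.
With the tool pointing down it reaches from about 0.25 to 0.725 m from the base axis. Payload 9.7 kg.
Tool frame: the origin (TCP) lies at the very end of the fingers, on their centre line; the grasp point (between the pads) lies 19 mm behind it; z points along the fingers, y is the line along which they close (so a half turn about z gives the same grasp; the last joint's range is limited). The gripper opens to 85 mm and grips with 20 to 120 N. Pads are 22 mm wide; open, the fingers measure 114 mm over their backs; the gripper's body (76 mm by 85 mm) begins 54 mm behind the grasp point. The pads swing forward as they close: fully open they stand 13 mm farther back than shut.
Start: joints at [-75.917, 4.979, 10.078, 95.1, 0, 90], TCP at [0.134, -0.533, 0.231] pointing down, gripper open.
Joint ranges: [-179.16, 179.16], [-48.56, 103.87], [-65.8, 70.77], [-126.05, 130.52], [-82.76, 87.17], [-180, 180]. Speed limits (degrees/s): [127.2, 127.2, 147.25, 180, 180, 180].

### API

Orientations are given as [roll, pitch, yaw] about the fixed x, y, z axes, in that order (R = Rz(yaw) Ry(pitch) Rx(roll)).
In Python, from workcell import bot gives the robot as it stands.
- The arm moves only by the tool step_arm, never from a script. Its argument "targets" is a list of rows, each a list of 3 entries, a list of its own where there are three numbers: the opening, from 0 (shut) to 1 (fully open), then the shift along the world's x, y, z in mm, then the turn, a rotation vector about the world's x, y, z in rad. In form: [[grip, [tx, ty, tz], [wx, wy, wz]], ...]. A call has 1 to 8 rows; each row is the pose to reach, as a shift and turn from the pose commanded when the call began; what a row does not reach only later rows make up. A row lasts 1/10 s, in which the tool goes at most 50 mm and 8.59 degrees, less where a joint would pass 70% of its speed; a pose out of reach is approached as far as the arm can. A call with a gripper value outside its range is refused whole. The fingers move at their own pace and stop on an object; "force" is the grip in N (left out, the last holds). Time passes only in rows, so rows that repeat a pose let the fingers close. It gives the time, the measured TCP pose, the force, the opening and the grip force at its end, in the units of the state.
- bot.get_obs(): the state, without advancing time (a new reading comes with each control period).
- bot.camera(name): name is "scene" or "top"; returns (picture, depth): 420x560x3 uint8, red, green, blue; 420x560 float32, m along the optical axis (not along the pixel's ray), 0 where there is no reading.
- bot.camera_params(name): a dict with "K" (3x3 intrinsics, pixels), "k1" (the pictures are not rectified: a ray, as slopes to the right and down, at radius r is drawn at 1 + k1 r^2 times it, then the intrinsics apply), "R" (3x3) and "t" (3): a world point X has camera coordinates R X + t. Camera axes: x right, y down, z forward; pixel columns grow to the right and rows downward; lengths in m; the calibration is good to about 2 mm. A picture is of the moment at which its call begins. camera_params takes no time and is no camera call.
- bot.job_done(): hands the job in; it is judged then, once.
The state is a dict: "time": time; "q": joint angles; "qd": joint speeds; "joint_efforts": joint torques, N m; "ee_pos": TCP position; "tcp_rot": TCP orientation; "wrist_force": force on the tool from outside, world axes, zero at the start; "torque": the same for the moment, N m; "opening": finger opening in m; "grasp_force": force on a finger pad.
Only numpy, scipy, OpenCV 4.12 (cv2) and the standard library are available. Lean on these libraries where they do the work, as an engineer would, in place of code of your own. Each camera call takes 0.05 s, during which the arm holds its last target. There are 200 camera calls.

## Working session

There is one attempt and no reset: what is moved stays moved. The work goes in short steps, Python scripts to look and compute and a tool call to move; the robot and the scene stay as the last step left them, time stands still between calls to the robot, and variables do not carry over. Pictures are saved under pics/ and viewed, at most 14 in all, crops included, and the job is handed in when it is done.

Besides the shell and the picture viewer there is one more tool, called after "Request:" as name([rows], argument=value, ...), one row to a line, values as JSON. step_arm: Moves the arm, as the interface text tells. Its arguments: {"type":"object","properties":{"targets":{"type":"array","items":{"type":"array"}},"force":{"type":"number"}},"required":["targets"]}

```bash
ls; mkdir -p pics
python3 - <<'E'
from workcell import bot
import cv2,numpy as np
for n in("scene","top"):
    p,d=bot.camera(n); cv2.imwrite(f"pics/{n}0.png",p[:,:,::-1]); np.savez(f"{n}0.npz",p=p,d=d)
    print(n,bot.camera_params(n), (d>0).mean())
print(bot.get_obs())
E
```

```text
pics
scene {'K': array([[470.50891009,   0.        , 286.05797347],
       [  0.        , 470.50891009, 209.82909281],
       [  0.        ,   0.        ,   1.        ]]), 'k1': -0.01859132237095394, 'R': array([[ 0.69439338, -0.71933237, -0.01946207],
       [-0.42834   , -0.39145473, -0.81442497],
       [ 0.57822372,  0.5738677 , -0.5799424 ]]), 't': array([-0.38443109,  0.23482973,  0.60885689])} 0.9888775510204082
top {'K': array([[410.20286342,   0.        , 277.70576995],
       [  0.        , 410.20286342, 201.49869785],
       [  0.        ,   0.        ,   1.        ]]), 'k1': 0.04093335124576744, 'R': array([[ 2.51981865e-02, -9.99681694e-01,  1.24980450e-03],
       [-9.97763800e-01, -2.52272249e-02, -6.18949616e-02],
       [ 6.19067892e-02,  3.12631098e-04, -9.98081886e-01]]), 't': array([-0.03015535,  0.55309397,  0.85813394])} 0.9960416666666667
{'time': 0.1, 'q': array([-7.59177929e+01,  5.00561414e+00,  1.00398901e+01,  9.50992317e+01,
        7.27231373e-04,  9.00014517e+01]), 'qd': array([-0.04870342,  0.00056242,  0.12306936,  0.03104818,  0.01399285,
       -0.02727894]), 'joint_efforts': array([ 1.02058173e-03, -5.21561980e+01,  4.65654159e+01,  1.61395100e-02,
       -3.91789138e-05, -2.11470308e-05]), 'ee_pos': array([ 0.13377726, -0.53327562,  0.23068439]), 'tcp_rot': array([-1.79935044e+02, -7.25585071e-04,  1.40807545e+01]), 'wrist_force': array([-0.35569718,  0.63775825,  0.07198748]), 'torque': array([-0.03830747,  0.01408151, -0.03377997]), 'grasp_force': 0.0, 'opening': 0.08523549527912896}
```

View pics/scene0.png

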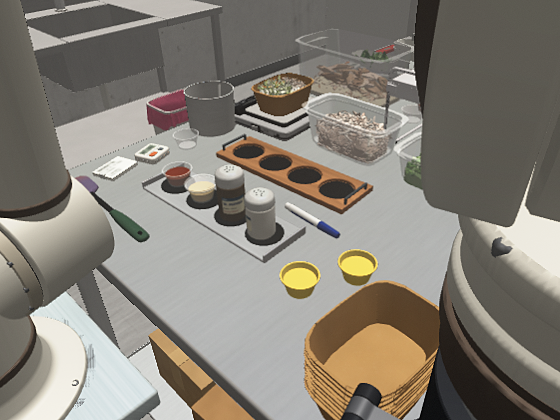

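View pics/top0.png

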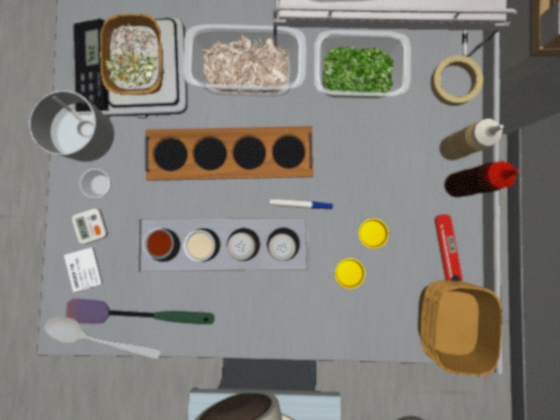

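The tray, at top-view v≈243, holds the open red cup (160,243), the lidded tan cup (200,245), the dark shaker (242,244) and the white shaker (283,244), left to right. The empty rack wells are at (171,154), (210,153), (249,152) and (289,151).

Possible mix-ups:
- **Open cup:** two yellow cups (373,234) and (349,273), and an empty clear cup (95,183). The dark-red one at (160,243) is the right choice.
- **Lidded cup:** the same empty clear cup.
- **Shakers:** the squeeze bottles (470,140) and (480,180), which are plainly not shakers.

```bash
cat > h.py <<'E'
import cv2,numpy as np
from workcell import bot
class Cam:
    def __init__(s,n):
        p=bot.camera_params(n); s.K,s.R,s.t=p["K"],p["R"],p["t"]; s.D=np.array([p["k1"],0,0,0,0.]); s.c=-s.R.T@s.t
    def ray(s,uv):
        q=cv2.undistortPoints(np.array(uv,float).reshape(-1,1,2),s.K,s.D).reshape(-1,2)
        d=np.c_[q,np.ones(len(q))]@s.R; return d/np.linalg.norm(d,axis=1)[:,None]
    def plane(s,uv,z):
        d=s.ray(uv); return s.c+d*((z-s.c[2])/d[:,2])[:,None]
    def px(s,X): 
        return cv2.projectPoints(np.array(X,float).reshape(-1,1,3),cv2.Rodrigues(s.R)[0],s.t,s.K,s.D)[0].reshape(-1,2)
def tri(a,ua,b,ub):
    da,db=a.ray(ua)[0],b.ray(ub)[0]
    k=np.linalg.lstsq(np.c_[da,-db],b.c-a.c,rcond=None)[0]
    A,B=a.c+k[0]*da,b.c+k[1]*db
    return (A+B)/2,np.linalg.norm(A-B)
E
python3 - <<'E'
import cv2
t=cv2.imread("pics/top0.png");s=cv2.imread("pics/scene0.png")
a=cv2.resize(t[120:280,130:320],None,fx=4,fy=4,interpolation=cv2.INTER_CUBIC)
cv2.imwrite("pics/tc.png",a[:600,:800])
b=cv2.resize(s[125:265,140:380],None,fx=3.33,fy=3.33,interpolation=cv2.INTER_CUBIC)
cv2.imwrite("pics/sc.png",b[:600,:800])
E
```

```text
(no output)
```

View pics/tc.png

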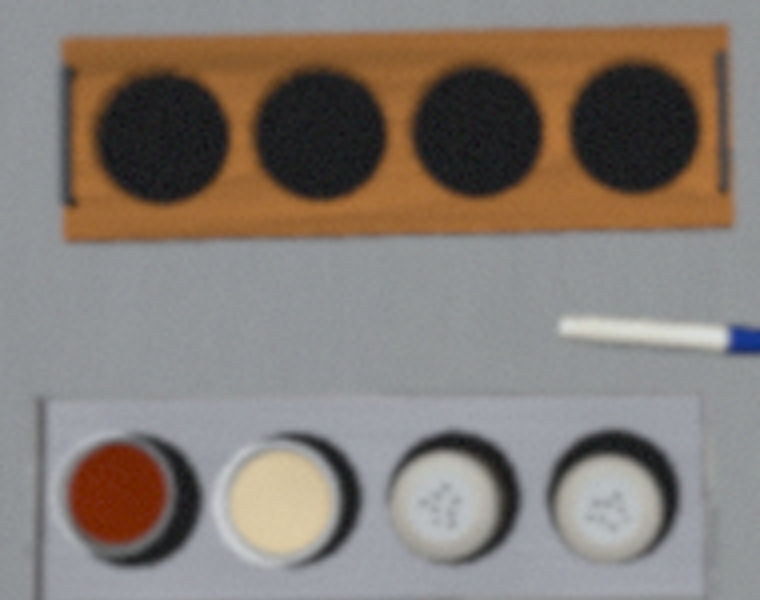

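View pics/sc.png

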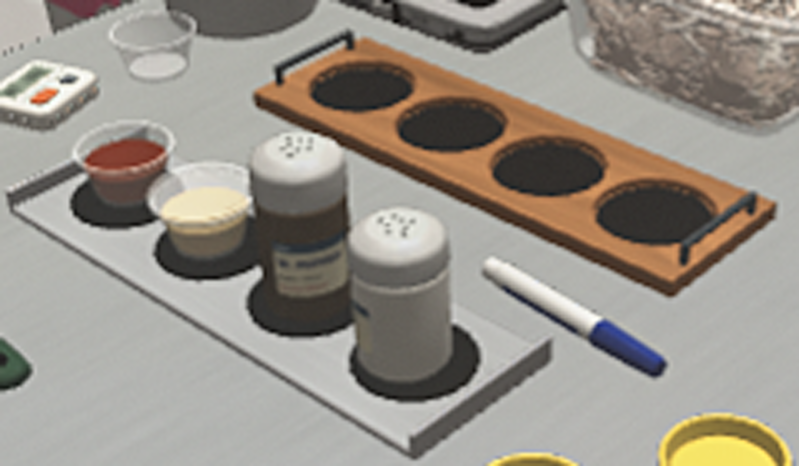

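The crops confirm the order by description: red open cup, lidded tan cup, dark-brown shaker (third), white shaker (fourth). Next I measure with two views.

```bash
cat > m.py <<'E'
from h import *
T,S=Cam("top"),Cam("scene")
t=np.load("top0.npz");s=np.load("scene0.npz")
def blob(img,win,f):
    u0,u1,v0,v1=win; h=cv2.cvtColor(img[v0:v1,u0:u1],cv2.COLOR_RGB2HSV).astype(int)
    m=f(h).astype(np.uint8); n,l,st,c=cv2.connectedComponentsWithStats(m); i=1+np.argmax(st[1:,4])
    cn=max(cv2.findContours((l==i).astype(np.uint8),cv2.RETR_EXTERNAL,cv2.CHAIN_APPROX_NONE)[0],key=len)
    e=cv2.fitEllipse(cn); return np.array(e[0])+[u0,v0],e[1],cn.reshape(-1,2)+[u0,v0]
dark=lambda h:h[...,2]<75
red=lambda h:(h[...,1]>120)&((h[...,0]<9)|(h[...,0]>172))&(h[...,2]>40)
tan=lambda h:(h[...,0]>10)&(h[...,0]<30)&(h[...,1]>45)&(h[...,2]>120)
print("wells"); W=[]
for ut,us in zip([(171,154),(210,153),(249,152),(289,151)],[(249,151),(276,162),(305,175),(338,189)]):
    a=blob(t["p"],(ut[0]-18,ut[0]+19,ut[1]-18,ut[1]+19),dark); b=blob(s["p"],(us[0]-18,us[0]+18,us[1]-11,us[1]+11),dark)
    X,g=tri(T,a[0],S,b[0]); P=T.plane([a[0]],.009)[0]; W.append(P[:2])
    print(a[0].round(1),np.round(a[1],1),b[0].round(1),"tri",(X*1e3).round(1),"gap",round(g*1e3,1),"plane9",(P*1e3).round(1))
W=np.array(W); d=W[0]-W[3]; ang=np.arctan2(-d[0],d[1]); print("spacing",np.linalg.norm(np.diff(W,axis=0),axis=1).round(4),"rack yaw deg",np.degrees(ang),"ctr",W.mean(0))
print("cups")
for n,wt,ws,f in [("open",(144,180,226,262),(160,196,162,190),red),("lid",(183,220,228,264),(183,217,172,202),tan)]:
    a=blob(t["p"],wt,f);b=blob(s["p"],ws,f);X,g=tri(T,a[0],S,b[0])
    print(n,a[0].round(1),np.round(a[1],1),b[0].round(1),np.round(b[1],1),(X*1e3).round(1),round(g*1e3,1))
o=lambda k,c,f:(c[0]/f+k[0],c[1]/f+k[1])
for n,ct,cs in [("pepper",(441,507),(298,145)),("salt",(605,511),(394,223)),("open rim",(118,496),(125,148)),("lid top",(279,500),(203,191)),
   ("trayTL?",(45,398),None)]:
    ut=o((130,120),ct,4)
    if cs is None: continue
    X,g=tri(T,ut,S,o((140,125),cs,3.33)); z=t["d"][int(ut[1]),int(ut[0])]
    q=T.plane([ut],0)[0]-T.c; Y=T.c+q*z/(T.R@q)[2]
    print(n,(X*1e3).round(1),"gap",round(g*1e3,1),"depth",(Y*1e3).round(1))
d=t["d"]; print("depth rim/cap centroid (points above level)")
vv,uu=np.mgrid[:420,:560]
C=T.plane(np.c_[uu.ravel(),vv.ravel()],0)-T.c; P=(T.c+C*(d.ravel()/(C@T.R[2]))[:,None]).reshape(420,560,3)
for n,c,lo in [("open",(160,243),.03),("lid",(200,245),.035),("salt",(282,247),.065),("pepper",(241,246),.075)]:
    w=P[c[1]-20:c[1]+21,c[0]-19:c[0]+20].reshape(-1,3); k=w[w[:,2]>lo]; 
    if len(k)>5:
        (x,y),r=cv2.minEnclosingCircle((k[:,:2]*1e3).astype(np.float32)); print(n,len(k),np.round((x,y,r),1),"zmax",k[:,2].max().round(4))
# tray coasters
from itertools import chain
print("tray far edge etc: depth 5..8mm");
E
python3 m.py
```

```text
wells
[170.2 154. ] [31.5 31.9] [248.5 151.1] tri [651.5 217.9  10.3] gap 1.4 plane9 [651.2 218.8   9. ]
[209.6 153.1] [31.4 31.4] [275.3 162.4] tri [655.7 133.1  10.5] gap 1.6 plane9 [655.4 133.9   9. ]
[248.9 152.4] [30.7 31.5] [304.3 175.3] tri [659.5  48.4   9.5] gap 1.2 plane9 [659.2  48.8   9. ]
[288.2 151.5] [30.7 31.3] [336.8 189.3] tri [664.3 -37.    8.4] gap 2.2 plane9 [663.4 -36.2   9. ]
spacing [0.085  0.0851 0.0851] rack yaw deg 2.7447643460948976 ctr [0.6572943  0.09132566]
cups
open [159. 243.] [22.5 24.2] [176.8 171. ] [ 7.5 21.5] [460.3 226.6  37. ] 0.2
lid [199.7 245.1] [23.3 24. ] [200.8 188.3] [13.  24.6] [458.1 143.7  31. ] 0.5
pepper [461.7  51.2 111.5] gap 3.4 depth [460.4  52.3 111.6]
salt [460.3 -25.8  96.1] gap 1.5 depth [459.8 -25.3  98.7]
open rim [459.5 223.2  42.7] gap 1.9 depth [458.4 225.7  36. ]
lid top [458.8 140.9  45.9] gap 0.2 depth [458.7 141.   45.7]
depth rim/cap centroid (points above level)
open 747 [479.5 120.6 138.5] zmax 0.8908
lid 818 [474.7  79.   98.7] zmax 0.8908
salt 591 [467.6 -24.9  32.9] zmax 0.8908
pepper 619 [472.6  28.9  52.7] zmax 0.8908
tray far edge etc: depth 5..8mm
```

Measured heights match the text: caps at about 111 and 96 mm, rim at 43, lid at 46, wells at about 9. Well spacing is 85 mm. I start with the white shaker, which goes to the left well at (651,219).

Request:
step_arm([
  [1, [163, 254, -40], [0, 0, 0.7]],
  [1, [326, 508, -80], [0, 0, 1.36]],
  [1, [326, 508, -80], [0, 0, 1.36]],
  [1, [326, 508, -80], [0, 0, 1.36]],
  [1, [326, 508, -80], [0, 0, 1.36]],
  [1, [326, 508, -80], [0, 0, 1.36]],
  [1, [326, 508, -80], [0, 0, 1.36]],
  [1, [326, 508, -80], [0, 0, 1.36]],
], force=40)

```text
time: 0.9
ee_pos: [0.3485, -0.1979, 0.1784]
tcp_rot: [180.0, 0.0, 83.2]
wrist_force: [0.8, -1.5, 0.6]
opening: 0.0851
grasp_force: 0.0
```

Request:
step_arm([
  [1, [50, 80, -10], [0, 0, 0.08]],
  [1, [90, 140, -20], [0, 0, 0.08]],
  [1, [90, 140, -20], [0, 0, 0.08]],
  [1, [90, 140, -20], [0, 0, 0.08]],
  [1, [90, 140, -20], [0, 0, 0.08]],
  [1, [90, 140, -20], [0, 0, 0.08]],
  [1, [90, 140, -20], [0, 0, 0.08]],
])

```text
time: 1.6
ee_pos: [0.4376, -0.0606, 0.1589]
tcp_rot: [-180.0, 0.0, 87.4]
wrist_force: [-0.6, 0.1, 0.8]
opening: 0.085
grasp_force: 0.0
```

Request:
step_arm([
  [1, [23, 35, -15], [0, 0, 0.07]],
  [1, [23, 35, -30], [0, 0, 0.07]],
  [1, [23, 35, -45], [0, 0, 0.07]],
  [1, [23, 35, -85], [0, 0, 0.07]],
  [1, [23, 35, -123], [0, 0, 0.07]],
  [1, [23, 35, -123], [0, 0, 0.07]],
])

```text
time: 2.2
ee_pos: [0.4571, -0.0257, 0.031]
tcp_rot: [-179.5, -0.0, 91.3]
wrist_force: [-1.1, 0.7, 0.6]
opening: 0.0851
grasp_force: 0.0
```

Request:
step_arm([
  [0, [0, 0, 0], [0, 0, 0]],
  [0, [0, 0, 0], [0, 0, 0]],
  [0, [0, 0, 0], [0, 0, 0]],
  [0, [0, 0, 0], [0, 0, 0]],
  [0, [0, 0, 0], [0, 0, 0]],
  [0, [0, 0, 0], [0, 0, 0]],
])

```text
time: 2.8
ee_pos: [0.462, -0.0251, 0.0381]
tcp_rot: [179.8, 0.1, 91.4]
wrist_force: [-3.3, -1.2, 5.8]
opening: 0.0511
grasp_force: 40.5
```

Request:
step_arm([
  [0, [0, 0, 15], [0, 0, 0]],
  [0, [0, 0, 45], [0, 0, 0]],
  [0, [0, 0, 80], [0, 0, 0]],
  [0, [0, 0, 120], [0, 0, 0]],
  [0, [0, 20, 122], [0, 0, 0]],
  [0, [15, 50, 122], [0, 0, 0]],
  [0, [40, 85, 122], [0, 0, 0]],
  [0, [65, 115, 122], [0, 0, 0]],
])

```text
time: 3.6
ee_pos: [0.5272, 0.0918, 0.1597]
tcp_rot: [179.8, -0.0, 91.4]
wrist_force: [0.7, -0.9, -1.0]
opening: 0.0511
grasp_force: 42.2
```

```bash
python3 -c "
from workcell import bot
o=bot.get_obs();print(o['ee_pos'],o['tcp_rot'],o['opening'],o['grasp_force'],o['q'].round(1))"
```

```text
[0.52715076 0.09178607 0.15974874] [ 1.79821546e+02 -2.99929385e-02  9.14212986e+01] 0.05111642461052843 42.17871544416994 [ 9.9  1.9 -1.1 86.8  0.  98.5]
```

Request:
step_arm([
  [0, [25, 30, 0], [0, 0, 0]],
  [0, [55, 60, 0], [0, 0, 0]],
  [0, [85, 90, 0], [0, 0, 0]],
  [0, [110, 115, -10], [0, 0, 0]],
  [0, [125, 127, -40], [0, 0, 0]],
  [0, [125, 127, -70], [0, 0, 0]],
  [0, [125, 127, -85], [0, 0, 0]],
  [0, [125, 127, -85], [0, 0, 0]],
])

```text
time: 4.4
ee_pos: [0.6499, 0.2167, 0.071]
tcp_rot: [-179.8, 0.1, 91.4]
wrist_force: [0.0, -0.0, -0.7]
opening: 0.0509
grasp_force: 42.4
```

Request:
step_arm([
  [0, [1, 2, -12], [0, 0, 0]],
  [0, [1, 2, -24], [0, 0, 0]],
  [0, [1, 2, -31], [0, 0, 0]],
  [0, [1, 2, -35], [0, 0, 0]],
  [0, [1, 2, -35], [0, 0, 0]],
  [0, [1, 2, -35], [0, 0, 0]],
])

```text
time: 5.0
ee_pos: [0.6521, 0.2192, 0.0381]
tcp_rot: [180.0, -0.0, 91.4]
wrist_force: [0.3, -0.1, -1.9]
opening: 0.0511
grasp_force: 42.4
```

Request:
step_arm([
  [0, [0, 0, -2], [0, 0, 0]],
  [0, [0, 0, -4], [0, 0, 0]],
  [0, [0, 0, -4], [0, 0, 0]],
  [0, [0, 0, -4], [0, 0, 0]],
])

```text
time: 5.4
ee_pos: [0.6522, 0.2194, 0.0343]
tcp_rot: [180.0, -0.0, 91.4]
wrist_force: [0.7, 0.2, 3.6]
opening: 0.0511
grasp_force: 42.1
```

Request:
step_arm([
  [0.4, [0, 0, 0], [0, 0, 0]],
  [0.8, [0, 0, 0], [0, 0, 0]],
  [1, [0, 0, 0], [0, 0, 0]],
  [1, [0, 0, 0], [0, 0, 0]],
  [1, [0, 0, 20], [0, 0, 0]],
  [1, [0, 0, 55], [0, 0, 0]],
  [1, [0, 0, 100], [0, 0, 0]],
  [1, [0, 0, 130], [0, 0, 0]],
])

```text
time: 6.2
ee_pos: [0.6523, 0.2193, 0.1669]
tcp_rot: [179.9, -0.0, 91.4]
wrist_force: [0.8, 0.4, 0.8]
opening: 0.0853
grasp_force: 0.0
```

Request:
step_arm([
  [1, [-30, -30, 0], [0, 0, 0]],
  [1, [-62, -57, 0], [0, 0, 0]],
  [1, [-94, -84, 0], [0, 0, 0]],
  [1, [-126, -111, 0], [0, 0, 0]],
  [1, [-158, -138, 0], [0, 0, 0]],
  [1, [-182, -160, 0], [0, 0, 0]],
  [1, [-190, -167, 0], [0, 0, 0]],
  [1, [-190, -167, 0], [0, 0, 0]],
])

```text
time: 7.0
ee_pos: [0.4617, 0.0517, 0.1643]
tcp_rot: [179.9, -0.0, 91.4]
wrist_force: [1.1, 1.1, 0.1]
opening: 0.0855
grasp_force: 0.0
```

Run:
```python
from h import *
p,d=bot.camera("scene"); np.savez("s1.npz",p=p,d=d); cv2.imwrite("pics/s1.png",cv2.resize(p[100:280,120:400,::-1],None,fx=2.8,fy=2.8)); print(bot.get_obs()['ee_pos'])
```

```text
[0.46245165 0.05226776 0.16412332]
```

View pics/s1.png

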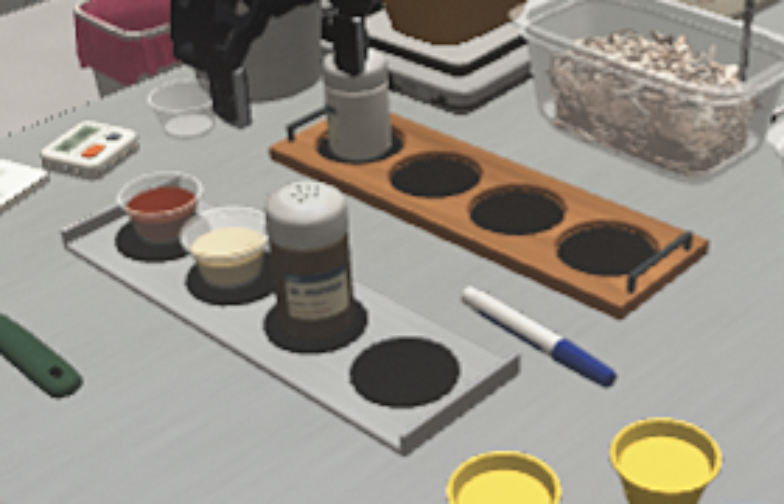

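The white shaker stands in the left well, at (360,110) in this crop, and the other containers are untouched. Pepper is next.

Request:
step_arm([
  [1, [0, 0, -30], [0, 0, 0]],
  [1, [0, 0, -70], [0, 0, 0]],
  [1, [0, 0, -100], [0, 0, 0]],
  [1, [0, 0, -112], [0, 0, 0]],
  [1, [0, 0, -112], [0, 0, 0]],
  [0, [0, 0, -112], [0, 0, 0]],
  [0, [0, 0, -112], [0, 0, 0]],
  [0, [0, 0, -112], [0, 0, 0]],
])

```text
time: 7.85
ee_pos: [0.4629, 0.0524, 0.0535]
tcp_rot: [179.9, -0.0, 91.4]
wrist_force: [-0.7, 0.2, 3.9]
opening: 0.0516
grasp_force: 40.7
```

Request:
step_arm([
  [0, [0, 0, 0], [0, 0, 0]],
  [0, [0, 0, 0], [0, 0, 0]],
  [0, [0, 0, 0], [0, 0, 0]],
])

```text
time: 8.15
ee_pos: [0.4629, 0.0524, 0.0535]
tcp_rot: [179.8, -0.0, 91.4]
wrist_force: [-2.0, -0.5, 6.0]
opening: 0.0513
grasp_force: 40.7
```

Request:
step_arm([
  [0, [0, 0, 15], [0, 0, 0]],
  [0, [0, 0, 45], [0, 0, 0]],
  [0, [0, 0, 75], [0, 0, 0]],
  [0, [20, 8, 80], [0, 0, 0]],
  [0, [50, 20, 80], [0, 0, 0]],
  [0, [90, 37, 80], [0, 0, 0]],
  [0, [130, 54, 80], [0, 0, 0]],
  [0, [160, 67, 80], [0, 0, 0]],
])

```text
time: 8.95
ee_pos: [0.624, 0.1202, 0.1325]
tcp_rot: [179.9, -0.0, 91.4]
wrist_force: [0.1, -0.0, -1.7]
opening: 0.0518
grasp_force: 42.5
```

Request:
step_arm([
  [0, [20, 9, 0], [0, 0, 0]],
  [0, [32, 14, -15], [0, 0, 0]],
  [0, [32, 14, -40], [0, 0, 0]],
  [0, [32, 14, -60], [0, 0, 0]],
  [0, [32, 14, -70], [0, 0, 0]],
  [0, [32, 14, -72], [0, 0, 0]],
  [0, [32, 14, -72], [0, 0, 0]],
])

```text
time: 9.65
ee_pos: [0.6542, 0.1333, 0.0607]
tcp_rot: [180.0, -0.0, 91.4]
wrist_force: [-0.2, 0.8, -1.8]
opening: 0.0518
grasp_force: 42.5
```

Request:
step_arm([
  [0, [1, 0, -4], [0, 0, 0]],
  [0, [1, 0, -8], [0, 0, 0]],
  [0, [1, 0, -11], [0, 0, 0]],
  [0, [1, 0, -11], [0, 0, 0]],
  [0, [1, 0, -11], [0, 0, 0]],
])

```text
time: 10.15
ee_pos: [0.6552, 0.1333, 0.0496]
tcp_rot: [179.9, -0.0, 91.4]
wrist_force: [-2.6, -0.2, 4.7]
opening: 0.0517
grasp_force: 42.3
```

Request:
step_arm([
  [0.4, [0, 0, 0], [0, 0, 0]],
  [0.8, [0, 0, 0], [0, 0, 0]],
  [1, [0, 0, 0], [0, 0, 0]],
  [1, [0, 0, 0], [0, 0, 0]],
  [1, [0, 0, 20], [0, 0, 0]],
  [1, [0, 0, 55], [0, 0, 0]],
  [1, [0, 0, 90], [0, 0, 0]],
  [1, [-10, 0, 110], [0, 0, 0]],
])

```text
time: 10.95
ee_pos: [0.6461, 0.1333, 0.1614]
tcp_rot: [179.8, -0.0, 91.4]
wrist_force: [0.9, -0.7, 0.1]
opening: 0.0853
grasp_force: 0.0
```

Request:
step_arm([
  [1, [-30, 2, 0], [0, 0, 0]],
  [1, [-70, 3, 0], [0, 0, 0]],
  [1, [-110, 5, 0], [0, 0, 0]],
  [1, [-150, 7, -20], [0, 0, 0]],
  [1, [-186, 8, -50], [0, 0, 0]],
  [1, [-186, 8, -80], [0, 0, 0]],
  [1, [-186, 8, -95], [0, 0, 0]],
  [1, [-186, 8, -95], [0, 0, 0]],
])

```text
time: 11.75
ee_pos: [0.4583, 0.141, 0.0621]
tcp_rot: [-179.9, 0.0, 91.4]
wrist_force: [-1.1, 1.2, 0.1]
opening: 0.0852
grasp_force: 0.0
```

Run:
```python
from h import *
p,d=bot.camera("scene"); cv2.imwrite("pics/s2.png",cv2.resize(p[90:250,120:360,::-1],None,fx=3.3,fy=3.3)); print(bot.get_obs()['ee_pos'])
```

```text
[0.45919181 0.14117262 0.06362401]
```

View pics/s2.png

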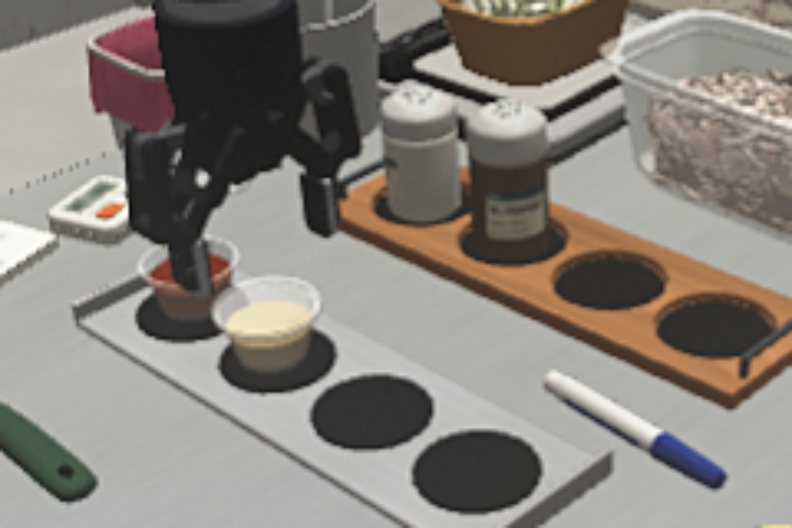

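Both shakers stand in the two left wells, at (420,165) and (510,190) in this crop. The gripper is above the lidded cup at (268,320).

Request:
step_arm([
  [1, [0, 0, -20], [0, 0, 0]],
  [1, [0, 0, -36], [0, 0, 0]],
  [1, [0, 0, -44], [0, 0, 0]],
  [1, [0, 0, -44], [0, 0, 0]],
  [0, [0, 0, -44], [0, 0, 0]],
  [0, [0, 0, -44], [0, 0, 0]],
  [0, [0, 0, -44], [0, 0, 0]],
  [0, [0, 0, -44], [0, 0, 0]],
], force=30)

```text
time: 12.6
ee_pos: [0.4598, 0.1415, 0.0214]
tcp_rot: [179.9, -0.0, 91.4]
wrist_force: [-1.8, -0.4, 5.9]
opening: 0.0604
grasp_force: 31.1
```

Request:
step_arm([
  [0, [0, 0, 5], [0, 0, 0]],
  [0, [0, 0, 15], [0, 0, 0]],
  [0, [0, 0, 30], [0, 0, 0]],
  [0, [0, 0, 30], [0, 0, 0]],
])

```text
time: 13.0
ee_pos: [0.4604, 0.1417, 0.0527]
tcp_rot: [179.8, -0.1, 91.4]
wrist_force: [0.6, 0.3, 0.2]
opening: 0.0601
grasp_force: 32.5
```

Run:
```python
from h import *
p,d=bot.camera("scene"); cv2.imwrite("pics/s3.png",cv2.resize(p[120:220,130:280,::-1],None,fx=5,fy=5)); print(bot.get_obs()['ee_pos'])
```

```text
[0.45998969 0.14156247 0.05141594]
```

View pics/s3.png

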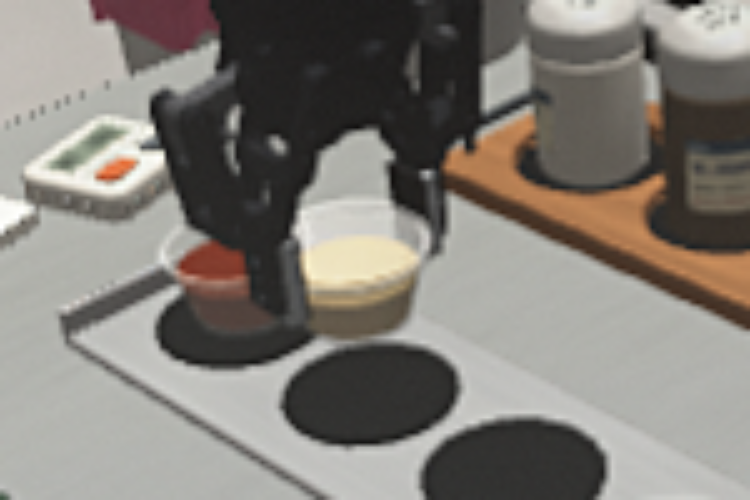

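The tan cup is held upright at (360,270) in this crop. I carry it to the third well, staying clear of the pepper.

Request:
step_arm([
  [0, [0, -10, 25], [0, 0, 0]],
  [0, [5, -35, 45], [0, 0, 0]],
  [0, [20, -65, 50], [0, 0, 0]],
  [0, [50, -85, 50], [0, 0, 0]],
  [0, [90, -93, 50], [0, 0, 0]],
  [0, [130, -93, 50], [0, 0, 0]],
  [0, [165, -93, 50], [0, 0, 0]],
  [0, [185, -93, 45], [0, 0, 0]],
])

```text
time: 13.85
ee_pos: [0.6463, 0.048, 0.0942]
tcp_rot: [180.0, -0.0, 91.4]
wrist_force: [-1.3, 0.4, -0.6]
opening: 0.0602
grasp_force: 32.7
```

Request:
step_arm([
  [0, [10, 0, -10], [0, 0, 0]],
  [0, [14, 0, -30], [0, 0, 0]],
  [0, [14, 0, -50], [0, 0, 0]],
  [0, [14, 0, -65], [0, 0, 0]],
  [0, [14, 0, -70], [0, 0, 0]],
  [0, [14, 0, -70], [0, 0, 0]],
  [0, [14, 0, -70], [0, 0, 0]],
])

```text
time: 14.55
ee_pos: [0.6583, 0.0483, 0.0258]
tcp_rot: [179.9, -0.0, 91.4]
wrist_force: [0.9, -0.1, 0.1]
opening: 0.0604
grasp_force: 32.7
```

Request:
step_arm([
  [0, [1, 0, -3], [0, 0, 0]],
  [0, [1, 0, -6], [0, 0, 0]],
  [0, [1, 0, -8], [0, 0, 0]],
  [0, [1, 0, -8], [0, 0, 0]],
  [0, [1, 0, -8], [0, 0, 0]],
])

```text
time: 15.05
ee_pos: [0.6593, 0.0485, 0.0176]
tcp_rot: [179.9, -0.0, 91.4]
wrist_force: [-2.5, 0.2, 5.9]
opening: 0.0599
grasp_force: 33.1
```

Request:
step_arm([
  [0.85, [0, 0, 0], [0, 0, 0]],
  [0.9, [0, 0, 0], [0, 0, 0]],
  [1, [0, 0, 0], [0, 0, 0]],
  [1, [0, 0, 0], [0, 0, 0]],
  [1, [0, 0, 15], [0, 0, 0]],
  [1, [0, 0, 45], [0, 0, 0]],
  [1, [-15, 0, 65], [0, 0, 0]],
  [1, [-50, 0, 75], [0, 0, 0]],
])

```text
time: 15.85
ee_pos: [0.6108, 0.0483, 0.0948]
tcp_rot: [179.8, -0.0, 91.4]
wrist_force: [-0.8, -0.1, 0.7]
opening: 0.0855
grasp_force: 0.0
```

Request:
step_arm([
  [1, [-40, 10, 0], [0, 0, 0]],
  [1, [-80, 35, 0], [0, 0, 0]],
  [1, [-115, 70, 0], [0, 0, 0]],
  [1, [-140, 110, 0], [0, 0, 0]],
  [1, [-149, 145, 0], [0, 0, 0]],
  [1, [-149, 170, -10], [0, 0, 0]],
  [1, [-149, 176, -25], [0, 0, 0]],
  [1, [-149, 176, -25], [0, 0, 0]],
])

```text
time: 16.65
ee_pos: [0.459, 0.2244, 0.0653]
tcp_rot: [-179.9, 0.1, 91.5]
wrist_force: [-0.7, -1.2, -0.0]
opening: 0.0853
grasp_force: 0.0
```

Run:
```python
from h import *
p,d=bot.camera("scene"); cv2.imwrite("pics/s4.png",cv2.resize(p[90:250,120:360,::-1],None,fx=3.3,fy=3.3)); print(bot.get_obs()['ee_pos'])
```

```text
[0.45943537 0.2237401  0.06613496]
```

View pics/s4.png

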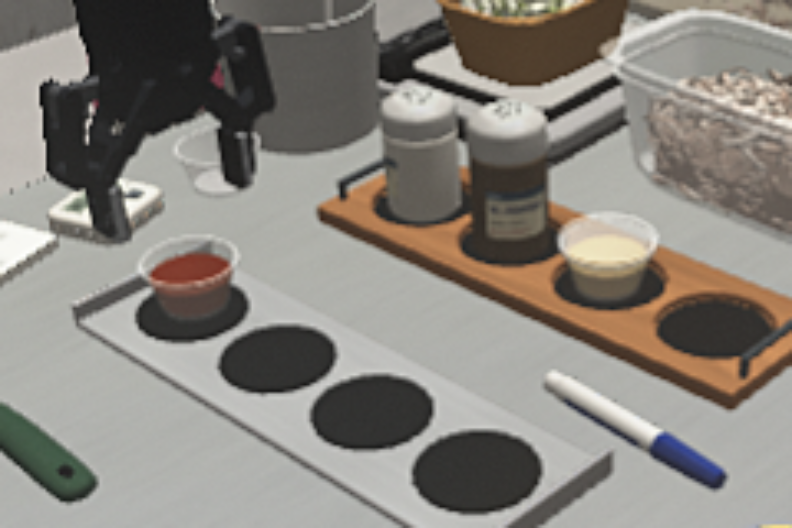

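The lidded cup stands in the third well, at (608,260) in this crop. The open red cup is next, at (190,280).

Request:
step_arm([
  [1, [0, 1, -20], [0, 0, 0]],
  [1, [0, 1, -38], [0, 0, 0]],
  [1, [0, 1, -49], [0, 0, 0]],
  [1, [0, 1, -49], [0, 0, 0]],
  [0, [0, 1, -49], [0, 0, 0]],
  [0, [0, 1, -49], [0, 0, 0]],
  [0, [0, 1, -49], [0, 0, 0]],
  [0, [0, 1, -49], [0, 0, 0]],
])

```text
time: 17.5
ee_pos: [0.4606, 0.2253, 0.0194]
tcp_rot: [179.9, -0.0, 91.4]
wrist_force: [-1.9, -2.1, 5.3]
opening: 0.0598
grasp_force: 31.4
```

Request:
step_arm([
  [0, [0, 0, 5], [0, 0, 0]],
  [0, [0, 0, 20], [0, 0, 0]],
  [0, [0, 0, 40], [0, 0, 0]],
  [0, [0, 0, 55], [0, 0, 0]],
  [0, [0, 0, 55], [0, 0, 0]],
])

```text
time: 18.0
ee_pos: [0.4614, 0.2259, 0.0759]
tcp_rot: [179.8, -0.1, 91.4]
wrist_force: [0.2, -0.7, -0.1]
opening: 0.0604
grasp_force: 32.6
```

Run:
```python
from h import *
p,d=bot.camera("scene"); cv2.imwrite("pics/s5.png",cv2.resize(p[110:210,120:270,::-1],None,fx=5,fy=5)); print(bot.get_obs()['ee_pos'])
```

```text
[0.46082257 0.22568257 0.07423487]
```

View pics/s5.png

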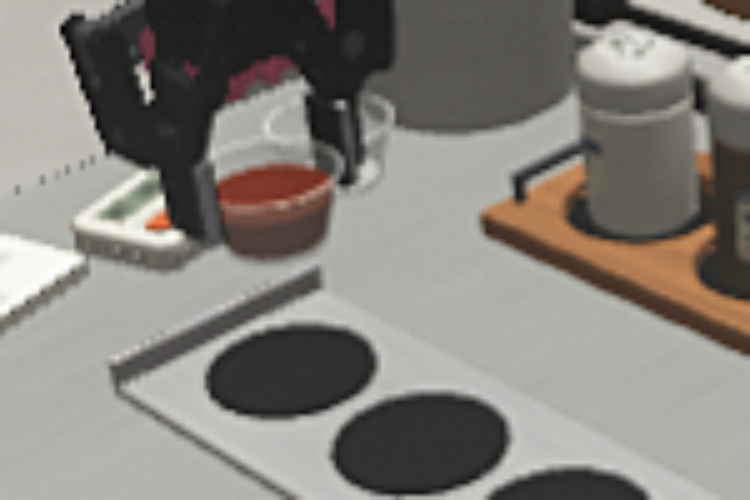

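The red cup is held upright. I carry it to the right-end well.

Request:
step_arm([
  [0, [0, -15, 10], [0, 0, 0]],
  [0, [0, -45, 20], [0, 0, 0]],
  [0, [0, -85, 20], [0, 0, 0]],
  [0, [5, -125, 20], [0, 0, 0]],
  [0, [20, -165, 20], [0, 0, 0]],
  [0, [40, -205, 20], [0, 0, 0]],
  [0, [65, -240, 20], [0, 0, 0]],
  [0, [95, -262, 20], [0, 0, 0]],
])

```text
time: 18.85
ee_pos: [0.5547, -0.0401, 0.0927]
tcp_rot: [-180.0, 0.0, 91.3]
wrist_force: [0.0, 0.3, -0.7]
opening: 0.0602
grasp_force: 32.6
```

Request:
step_arm([
  [0, [30, 0, 0], [0, 0, 0]],
  [0, [65, 0, 0], [0, 0, 0]],
  [0, [92, 0, 0], [0, 0, 0]],
  [0, [106, 0, -15], [0, 0, 0]],
  [0, [108, 0, -35], [0, 0, 0]],
  [0, [108, 0, -55], [0, 0, 0]],
  [0, [108, 0, -65], [0, 0, 0]],
  [0, [108, 0, -65], [0, 0, 0]],
])

```text
time: 19.65
ee_pos: [0.6615, -0.0372, 0.0258]
tcp_rot: [-179.8, -0.0, 91.4]
wrist_force: [-0.3, 0.3, -1.1]
opening: 0.0605
grasp_force: 32.6
```

Request:
step_arm([
  [0, [1, 0, -4], [0, 0, 0]],
  [0, [1, 0, -8], [0, 0, 0]],
  [0, [1, 0, -11], [0, 0, 0]],
  [0, [1, 0, -11], [0, 0, 0]],
  [0, [1, 0, -11], [0, 0, 0]],
])

```text
time: 20.15
ee_pos: [0.6641, -0.0367, 0.017]
tcp_rot: [180.0, 0.0, 91.4]
wrist_force: [-0.0, -0.1, -0.4]
opening: 0.0603
grasp_force: 32.6
```

Request:
step_arm([
  [0, [0, 0, -1], [0, 0, 0]],
  [0, [0, 0, -2], [0, 0, 0]],
  [0, [0, 0, -2], [0, 0, 0]],
])

```text
time: 20.45
ee_pos: [0.6642, -0.0369, 0.0154]
tcp_rot: [180.0, 0.0, 91.4]
wrist_force: [-1.5, -1.4, 3.6]
opening: 0.0603
grasp_force: 32.9
```

Request:
step_arm([
  [0.85, [0, 0, 0], [0, 0, 0]],
  [0.9, [0, 0, 0], [0, 0, 0]],
  [1, [0, 0, 0], [0, 0, 0]],
  [1, [0, 0, 0], [0, 0, 0]],
  [1, [0, 0, 15], [0, 0, 0]],
  [1, [0, 0, 45], [0, 0, 0]],
  [1, [-15, -10, 75], [0, 0, 0]],
  [1, [-45, -30, 100], [0, 0, 0]],
])

```text
time: 21.25
ee_pos: [0.6199, -0.0661, 0.1172]
tcp_rot: [179.9, 0.0, 91.5]
wrist_force: [-0.1, -0.6, 0.4]
opening: 0.0856
grasp_force: 0.0
```

Request:
step_arm([
  [1, [-45, -35, 10], [0, 0, 0]],
  [1, [-90, -70, 20], [0, 0, 0]],
  [1, [-130, -110, 20], [0, 0, 0]],
  [1, [-170, -150, 20], [0, 0, 0]],
  [1, [-200, -190, 20], [0, 0, 0]],
  [1, [-220, -220, 20], [0, 0, 0]],
  [1, [-220, -230, 20], [0, 0, 0]],
  [1, [-220, -230, 20], [0, 0, 0]],
])

```text
time: 22.05
ee_pos: [0.3977, -0.2992, 0.1361]
tcp_rot: [179.9, 0.1, 91.2]
wrist_force: [-0.3, 0.6, 0.1]
opening: 0.0852
grasp_force: 0.0
```

Run:
```python
from h import *
p,d=bot.camera("scene"); t,_=bot.camera("top")
a=cv2.resize(p[90:250,160:400,::-1],None,fx=2.5,fy=2.5); b=cv2.resize(t[110:190,130:330,::-1],None,fx=3,fy=2.5)
cv2.imwrite("pics/f.png",np.vstack([a,b])); o=bot.get_obs(); print(o['ee_pos'],o['wrist_force'],o['time'])
```

```text
[ 0.39893238 -0.2970677   0.13570371] [ 0.2270523   0.1606437  -0.09002408] 22.15
```

View pics/f.png

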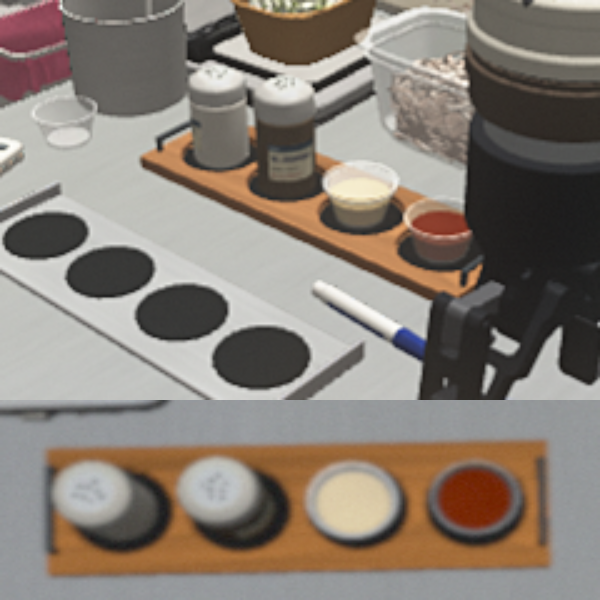

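All four stand in mirrored wells: white, dark, tan, red from left to right. I check the numbers before handing in.

Run:
```python
from h import *
T=Cam("top")
f=lambda x,y:(130+(x+.5)/3-.5,110+(y-400+.5)/2.5-.5)
W=np.array([[651.2,218.8],[655.4,133.9],[659.2,48.8],[663.4,-36.2]])
for n,c,z,w in [("salt",(89,491),.092,W[0]),("pepper",(216,486),.107,W[1]),("lid",(355,502),.042,W[2]),("open",(475,500),.038,W[3])]:
    print(n,(T.plane([f(*c)],z)[0][:2]*1e3-w).round(1))
```

```text
salt [ 0.7 -0.5]
pepper [-0.2 -0.9]
lid [-2.  -0.3]
open [-1.6  1.2]
```

```bash
python3 -c "
from workcell import bot
print(bot.job_done())"
```

```text
the job is handed in; nothing more can be done
None
```

The job is handed in: all four containers stand upright in the mirrored wells, measured within about 2 mm of the well centres, at about 22 s on the robot clock; no verdict was returned.

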